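# Shut the blue instrument case

## Task

Two small cases stand open on the bench, a blue one and a grey one, each with its lid propped by a folding stay. Break the blue case's stay by pushing its red knee down, then lower the blue lid gently until it is fully shut, and let go. Leave the grey case propped open.

Things in the scene. Friction and masses are not known exactly. Their poses are not given: they have to be found in the camera images.
- blue_case: blue metal case fixed on a black riser 4 to 40 mm high; x 200 (depth), y 180, z 100 mm to the rim; origin under its centre, on the riser. Front = -x (to the robot); lid hinge along y at x +100, z +100. Lid: flat plate 200 mm long, 8 thick; propped it stands 86 deg above shut, outer face to +x: push that face near its free edge to -x, then down. A grey twin stands apart; they swap sides.
- blue_knee (a point): centre of the red roller (18 mm diameter, 28 long in y) on the knee of the blue stay: two 88 mm steel links from the front rim to the lid, inside the case's -y wall. Starts at x 0, y -51, z +131 mm in the case frame, 4 mm over centre: it blocks the lid. A few N on its top folds it down, drifting to +x; 30 mm down it has tipped the lid forward by some 0.11 rad.
- blue_lid (a joint): angle in rad by which the blue lid has been lowered: 0 propped open, 1.50 fully shut (lid plate lying on the rim, outer face 108 mm above the case's origin). The hinge is stiff: the lid stays where it is left. With the knee broken, a few N near its free edge lowers it.
- grey_lid (a joint): the same angle of the grey case's lid; it must stay propped open, at 0. Both propped lids reach up to 340 mm above the bench: pass well above the grey one.

How it is judged (in metres and radians):
On the way:
1. the blue case's knee has been pushed at least 15 mm down while its lid still stands up (lowered by less than 0.6 rad) (z of blue_knee in the frame of blue_case below 0.116 m and value of joint blue_lid below 0.6 rad), for 0.1 s.
At the end, for the whole second after the job is handed in: the blue lid is shut to within 0.05 rad (its free edge within 10 mm of the rim) and at rest, and the grey lid is still propped open (lowered by less than 0.1 rad) (value of joint blue_lid above 1.45 rad and velocity of joint blue_lid below 0.05 rad/s and value of joint grey_lid below 0.1 rad); the robot touches nothing.
It fails at once if the blue lid is slammed (moves down faster than 3 rad/s) (velocity of joint blue_lid above 3 rad/s).
It fails at once if the grey case's lid is lowered by more than 0.1 rad (value of joint grey_lid above 0.1 rad).
It also fails if it takes over 51 s, if anything falls off the work surface, if the arm or the gripper's body presses on something with over 40 N, if the wrist force passes 120 N, or if a joint passes its speed limit or range.

## Robot

A 6-joint arm with a two-finger parallel gripper is mounted at the origin on a cart in front of the work surface, level with it; the furniture and walls round the work are solid. World frame = base frame: x ahead of the robot, y to its left, z up, the work surface at z = 0. Lengths are in mm, angles in rad, forces in N, time in s.
With the tool pointing down it reaches from about 400 to 925 mm from the base axis. Payload 12.5 kg.
Tool frame: the origin (TCP) lies on the front face of the gripper's body, between the roots of the fingers; the fingertips stand 78 mm ahead of it and the grasp point (between the pads) lies 59 mm ahead of it (env.nose_length is the distance from the TCP to the fingertips, in mm); z points along the fingers, y is the line along which they close (so a half turn about z gives the same grasp; the last joint's range is limited). The gripper opens to 95 mm and grips with 3 to 60 N. Pads are 20 mm wide; open, the fingers measure 119 mm over their backs; the gripper's body (75 mm by 180 mm) begins 59 mm behind the grasp point.
Start: joints at [-1.293, 0.491, 1.559, -0, 1.092, -0.106], TCP at [234.051, -579.533, 292.261] pointing down, gripper open.
Joint ranges: [-3.1, 3.1], [-0.84, 2.19], [0.05, 2.79], [-1.13, 4.28], [0.06, 2.93], [-2.69, 2.69]. Speed limits (rad/s): [2.22, 2.22, 2.79, 3.14, 3.14, 3.14].

## Interface

Orientations are given as [roll, pitch, yaw] about the fixed x, y, z axes, in that order (R = Rz(yaw) Ry(pitch) Rx(roll)).
In Python, from cell import env gives the robot as it stands.
- The arm moves only by the tool jog_arm, never from a script. Its argument "motion" is a list of rows, each a list of 7 numbers: the turn, a rotation vector about the tool's x, y, z in degrees, then the shift along the tool's x, y, z in mm, then the finger opening in mm, from 0 to 95.1. In form: [[wx, wy, wz, x, y, z, hand], ...]. A call has 1 to 10 rows; each row shifts and turns the commanded pose from where the row before left it, along the tool's axes as they then stand; what a row does not reach is not made up. A row lasts 1/8 s, in which the tool goes at most 62.5 mm and 10.7 degrees, less where a joint would pass 70% of its speed; a pose out of reach is approached as far as the arm can. A call is refused whole if a number of a shift passes 62.5 or a number of a turn 10.7, either way. A call with a gripper value outside its range is refused whole. The fingers move at their own pace and stop on an object; the grip force is fixed at half the most. Time passes only in rows, so rows that do not move let the fingers close. It gives the time, the measured TCP pose, the force, the opening and the grip force at its end, in the units of the state.
- env.state(): the state, without advancing time (a new reading comes with each control period).
- env.read_camera(name): name is "scene" or "side" or "wrist"; returns a dict with "color" (384x512x3 uint8, red, green, blue), "z_map" (384x512 float32, mm along the optical axis (not along the pixel's ray), 0 where there is no reading), "camera_matrix" (3x3 intrinsics, pixels), "k1" (the pictures are not rectified: a ray, as slopes to the right and down, at radius r is drawn at 1 + k1 r^2 times it, then the intrinsics apply), "world_to_cam" (4x4, takes a point from world to camera coordinates). Camera axes: x right, y up, looking along -z (the intrinsics and any distortion apply to the point x, -y, -z); pixel columns grow to the right and rows downward; lengths in mm; the calibration is good to about 2 mm. A picture is of the moment at which its call begins.
- env.job_done(): hands the job in; it is judged then, once.
Trained networks look in the newest picture that a camera, given by its name, has taken for a name from the list of things; names that differ only in an ending like _2 or _b are one class to them, and where a whole thing is asked for, a point or a joint stands for the part that bears it (a point fixed in the world has none). Each returns a list of dicts, best first, with "score" (0 to 1); they miss things now and then, are a little off and sometimes report something else, mostly with a low value. They report only what shows in the picture. A call takes as long as a camera call.
- env.recognise(camera, thing): "location" ([column, row] in pixels, amid what is visible of it).
The state is a dict: "t": time; "joints": joint angles; "qvel": joint speeds; "tau": joint torques, N m; "eef_pos": TCP position; "tcp_rot": TCP orientation; "ft_force": force on the tool from outside, world axes, zero at the start; "moment": the same for the moment, N m; "opening": opening from 0.0 (shut) to 1.0 (fully open); "grip_force": force on a finger pad.
Only numpy, scipy, OpenCV 4.12 (cv2) and the standard library are available. Lean on these libraries where they do the work, as an engineer would, in place of code of your own. Each camera call takes 0.05 s, during which the arm holds its last target. There are 200 camera calls.

## Working session

There is one attempt and no reset: what is moved stays moved. The work goes in short steps, Python scripts to look and compute and a tool call to move; the robot and the scene stay as the last step left them, time stands still between calls to the robot, and variables do not carry over. Pictures are saved under pics/ and viewed, at most 10 in all, crops included, and the job is handed in when it is done.

Besides the shell and the picture viewer there is one more tool, called after "Emit:" as a command line: name --pt "numbers of a row" for each row, then --argument value for the rest. jog_arm: Moves the arm, as the interface text tells. Its arguments: {"type":"object","properties":{"motion":{"type":"array"}},"required":["motion"]}

```bash
mkdir -p pics; cat > h.py <<'E'
import numpy as np, cv2
from cell import env
def cam(n): return env.read_camera(n)
def pix2w(c,u,v,z=None):
    K=c["camera_matrix"]; 
    if z is None:
        p=c["z_map"][int(v)-2:int(v)+3,int(u)-2:int(u)+3]; p=p[p>0]; z=np.median(p) if p.size else np.nan
    a=cv2.undistortPoints(np.array([[[u,v]]],float),K,np.array([c["k1"],0,0,0.]))[0,0] if 0 else und(c,u,v)
    P=np.array([a[0]*z,-a[1]*z,-z,1]); return (np.linalg.inv(c["world_to_cam"])@P)[:3]
def und(c,u,v):
    K=c["camera_matrix"]; d=np.array([(u-K[0,2])/K[0,0],(v-K[1,2])/K[1,1]]); a=d.copy()
    for _ in range(10): a=d/(1+c["k1"]*(a@a))
    return a
def cloud(c):
    K=c["camera_matrix"];v,u=np.mgrid[:384,:512]
    dx=(u-K[0,2])/K[0,0];dy=(v-K[1,2])/K[1,1];ax,ay=dx.copy(),dy.copy()
    for _ in range(10):
        s=1+c["k1"]*(ax**2+ay**2);ax=dx/s;ay=dy/s
    z=c["z_map"];P=np.stack([ax*z,-ay*z,-z,np.ones_like(z)],-1)
    W=(P@np.linalg.inv(c["world_to_cam"]).T)[...,:3];W[z<=0]=np.nan
    return W
E
python3 - <<'E'
from h import *
np.set_printoptions(precision=1,suppress=True)
ims=[]
for n in("scene","side"):
    c=cam(n);ims.append(c["color"])
    for t in("blue_case","blue_knee","blue_lid","grey_lid"):
        for r in env.recognise(n,t)[:2]: print(n,t,r["score"],r["location"],pix2w(c,*r["location"]))
    np.savez(f"{n}0.npz",W=cloud(c),col=c["color"])
    print(n,"cam at",np.linalg.inv(c["world_to_cam"])[:3,3])
cv2.imwrite("pics/a.png",cv2.resize(np.vstack(ims),(448,600))[...,::-1]) if 0 else [cv2.imwrite(f"pics/{i}.png",im[...,::-1]) for i,im in enumerate(ims)]
print(env.state())
E
```

```text
scene blue_case 0.59 [182.7, 276.0] [593.9 221.9  26.3]
scene blue_knee 0.6 [212.5, 238.2] [514.7 203.9 152.3]
scene blue_lid 0.94 [151.0, 219.8] [575.9 303.9 238.7]
scene grey_lid 0.81 [294.3, 117.3] [ 571.4 -280.5  235. ]
scene cam at [ 65.1 772.4 709.1]
side blue_case 0.61 [272.2, 285.4] [499.6 238.6  25.2]
side blue_case 0.42 [235.5, 106.1] [ 577.  -220.9  264. ]
side blue_knee 0.54 [272.9, 246.0] [499.9 201.5 146.9]
side blue_lid 0.76 [238.1, 267.0] [582.8 329.5 270.2]
side grey_lid 0.72 [233.6, 102.4] [ 582.1 -204.7  287.1]
side cam at [576.9 678.6 843.1]
{'t': 0.5, 'joints': array([-1.3,  0.5,  1.6, -0. ,  1.1, -0.1]), 'qvel': array([-0.,  0.,  0.,  0., -0., -0.]), 'tau': array([ -0. , -61.2, -25.8,   0.1,   0. ,  -0. ]), 'eef_pos': array([ 234. , -579.5,  292.2]), 'tcp_rot': array([-3.1,  0. ,  0.4]), 'ft_force': array([-0.1, -0.4, -0.4]), 'moment': array([-0. , -0. ,  0.1]), 'grip_force': 0.0, 'opening': 1.0005360267152685}
```

View pics/0.png

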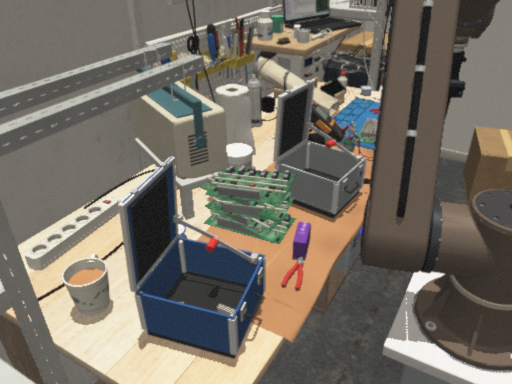

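View pics/1.png

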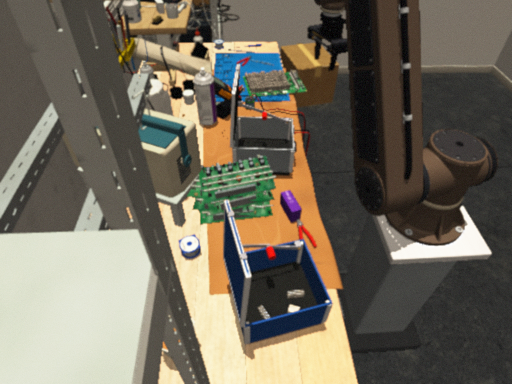

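The scene picture shows the blue case in the foreground (red knee at about 212,243, lid up on the left) and the grey one beyond it at about (320,170). The side picture shows the blue case's knee at (271,253), with a metal frame post on the left. Next I fit the case pose and map what stands around it.

```bash
python3 - <<'E'
from h import *
np.set_printoptions(precision=1,suppress=True,linewidth=200)
allp=[]
for n in("scene","side"):
    d=np.load(n+"0.npz");W=d["W"];hsv=cv2.cvtColor(d["col"],cv2.COLOR_RGB2HSV).astype(int)
    near=(W[...,0]>300)&(W[...,0]<750)&(W[...,1]>50)&(W[...,1]<450)
    red=near&((hsv[...,0]<6)|(hsv[...,0]>174))&(hsv[...,1]>170)&(hsv[...,2]>90)&(W[...,2]>100)
    print(n,"red",red.sum(),np.median(W[red],0),W[red].min(0),W[red].max(0))
    blue=near&(abs(hsv[...,0]-112)<14)&(hsv[...,1]>120)&(W[...,2]>10)
    B=W[blue&(W[...,2]<170)]; print("blue",len(B),np.percentile(B,1,0),np.percentile(B,99,0))
    r=cv2.minAreaRect(B[:,:2].astype(np.float32));print(r, np.percentile(B[:,2],[50,90,97,99]))
    L=W[near&(W[...,2]>190)&(W[...,2]<345)&(W[...,0]<640)]
    print("lid pts",len(L),np.percentile(L,2,0),np.percentile(L,98,0))
    m=np.median(L,0);k=np.linalg.norm(L-m,axis=1)<180;u,s,vt=np.linalg.svd(L[k]-L[k].mean(0),full_matrices=False);print("n",vt[2],"c",L[k].mean(0))
    allp.append(W.reshape(-1,3))
A=np.vstack(allp);A=A[np.isfinite(A).all(1)]
print("height map, rows x 350..1000 step50, cols y 550..-100 step -50")
for x in range(350,1000,50):
    row=[]
    for y in range(550,-150,-50):
        m=(abs(A[:,0]-x)<25)&(abs(A[:,1]-y)<25);z=A[m,2];row.append(int(np.percentile(z,98)) if m.sum()>3 else -1)
    print(x,row)
E
```

```text
scene red 88 [502.7 224.1 155.6] [495.4 207.  141.8] [512.3 234.9 159.4]
blue 6343 [384.6 169.8  22.2] [601.9 373.1 119.9]
((493.78167724609375, 269.39105224609375), (201.4434051513672, 182.00152587890625), 12.315163612365723) [ 75.5 114.8 118.  119.9]
lid pts 3641 [562.1 204.5 193.2] [601.9 376.7 318.9]
n [-1.  -0.2 -0. ] c [577.9 302.7 261.9]
side red 89 [508.4 223.4 154.5] [496.5 185.7 110.9] [517.6 235.8 158.3]
blue 2895 [390.6 170.4  24.6] [610.8 376.1 163.4]
((541.156982421875, 209.14199829101562), (241.56089782714844, 383.2228698730469), 32.919864654541016) [ 77.1 116.6 150.1 163.4]
lid pts 1482 [564.6 208.9 193.7] [610.8 379.  321. ]
n [-1.  -0.2 -0.1] c [586.4 306.1 273.3]
height map, rows x 350..1000 step50, cols y 550..-100 step -50
350 [-1, -1, 1, 1, 0, 0, 1, 2, 2, 11, 9, 2, 2, 2]
400 [-1, -1, 0, 0, 117, 118, 118, 118, 118, 12, 12, 53, 54, 2]
450 [-1, -1, 0, 0, 118, 47, 45, 133, 119, 2, 2, 124, 146, 2]
500 [-1, -1, 0, 0, 118, 41, 156, 156, 102, 1, 2, 127, 152, 157]
550 [-1, 0, 0, 308, 318, 316, 28, 169, -1, 2, 2, 145, 150, 155]
600 [-1, 0, 0, 204, 316, 317, 319, 317, 1, -1, 2, 141, 147, 151]
650 [801, 795, 0, 0, 1, 0, 2, 2, 1, 1, 2, 136, 143, 145]
700 [648, 646, 0, 97, 98, 0, 0, 1, 31, 34, 25, 340, 330, 300]
750 [648, -1, 0, 97, 97, 91, 0, 1, 32, 33, 0, 325, 343, 304]
800 [-122, -3, 0, 403, 404, 404, 403, 403, 403, 402, 403, 403, 405, 403]
850 [-122, -1, 5, 403, 404, 404, 403, 402, 402, 403, 403, 403, 402, 403]
900 [-122, -4, -2, 1, 37, 37, 35, 1, 0, 1, -1, -1, 304, 323]
950 [-1, -1, -1, 1, 41, 404, 403, 403, 404, 403, 403, 403, 403, 402]
```

```bash
cat >> h.py <<'E'
from scipy.spatial.transform import Rotation as Ro
yaw=np.radians(12.3); C=np.array([494,269.5,18.]); RC=Ro.from_euler("z",yaw).as_matrix()
def c2w(p): return C+RC@np.array(p,float)
def w2c(p): return RC.T@(np.array(p)-C)
def down(tilt=0): return RC@Ro.from_euler("xyz",[np.pi,0,0]).as_matrix()@Ro.from_euler("y",tilt,degrees=True).as_matrix()
def cur():
    s=env.state(); return s["eef_pos"],Ro.from_euler("xyz",s["tcp_rot"]).as_matrix()
E
python3 - <<'E'
from h import *
np.set_printoptions(precision=2,suppress=True,linewidth=200)
p,R=cur();print(p,R,env.nose_length)
print("turn to down()",np.degrees(Ro.from_matrix(R.T@down()).as_rotvec()))
A=np.vstack([np.load(n+"0.npz")["W"].reshape(-1,3) for n in("scene","side")]);A=A[np.isfinite(A).all(1)]
A=A[(A[:,2]>345)&(A[:,0]>250)&(A[:,0]<1000)&(A[:,1]>-500)]
for y in range(-500,700,100):
    a=A[abs(A[:,1]-y)<50]
    for x in range(250,1000,50):
        b=a[abs(a[:,0]-x)<25]
        if len(b)>3: print((x,y,int(b[:,2].min()),int(b[:,2].max())),end=" ")
print()
# tool-axis displacement for waypoints after yaw align
T=down()
D=[p,[p[0],p[1],500],[430,-180,500],c2w([3,-51,500-18])]
for a,b in zip(D,D[1:]): d=T.T@(np.array(b)-a);print(b,d,np.linalg.norm(d)/62.5)
E
```

```text
[ 234.03 -579.51  292.23] [[ 0.93  0.37 -0.  ]
 [ 0.37 -0.93 -0.  ]
 [-0.   -0.   -1.  ]] 77.60000000000001
turn to down() [0.   0.   9.69]
(250, -500, 469, 478) (950, -400, 347, 510) (850, -300, 345, 396) (900, -300, 380, 523) (950, -300, 348, 408) (300, -200, 505, 581) (800, -200, 365, 404) (850, -200, 359, 579) (950, -200, 359, 408) (250, -100, 466, 606) (300, -100, 345, 606) (800, -100, 345, 408) (850, -100, 345, 404) (950, -100, 353, 408) (250, 0, 345, 568) (300, 0, 346, 559) (800, 0, 364, 408) (850, 0, 401, 403) (950, 0, 363, 404) (800, 100, 365, 403) (850, 100, 401, 403) (950, 100, 363, 406) (800, 200, 363, 404) (850, 200, 401, 403) (950, 200, 363, 405) (800, 300, 363, 405) (850, 300, 400, 405) (950, 300, 363, 405) (800, 400, 363, 404) (850, 400, 401, 403) (650, 500, 345, 804) (700, 500, 645, 649) (750, 500, 645, 649) (650, 600, 369, 807) (700, 600, 645, 650) (750, 600, 645, 650) 
[np.float64(234.02604111302256), np.float64(-579.5107720520323), 500] [   0.      0.   -207.77] 3.3243120308529543
[430, -180, 500] [ 276.58 -348.59   -0.  ] 7.119813922016927
[507.8  220.31 500.  ] [ 161.29 -374.55   -0.  ] 6.524785056808535
```

Emit:
jog_arm --pt "0 0 9.7 0 0 -50 0" --pt "0 0 0 0 0 -55 0" --pt "0 0 0 0 0 -55 0" --pt "0 0 0 0 0 -48 0" --pt "0 0 0 34.5 -43.5 0 0" --pt "0 0 0 34.5 -43.5 0 0" --pt "0 0 0 34.5 -43.5 0 0" --pt "0 0 0 34.5 -43.5 0 0" --pt "0 0 0 34.5 -43.5 0 0" --pt "0 0 0 34.5 -43.5 0 0"

```text
t: 1.75
eef_pos: [381.1, -278.7, 500.4]
tcp_rot: [3.141, -0.0, 0.214]
ft_force: [0.0, -0.2, -0.2]
opening: 0.022
grip_force: 0.0
```

Emit:
jog_arm --pt "0 0 0 34.5 -43.5 0 0" --pt "0 0 0 34.5 -44 0 0" --pt "0 0 0 20 -47 0 0" --pt "0 0 0 20 -47 0 0" --pt "0 0 0 20 -47 0 0" --pt "0 0 0 20 -47 0 0" --pt "0 0 0 20 -47 0 0" --pt "0 0 0 20 -47 0 0" --pt "0 0 0 20 -47 0 0" --pt "0 0 0 20 -46 0 0"

```text
t: 3.0
eef_pos: [506.0, 222.0, 500.4]
tcp_rot: [3.141, -0.0, 0.215]
ft_force: [1.0, -0.6, -0.3]
opening: 0.001
grip_force: 0.0
```

```bash
python3 - <<'E'
from h import *
np.set_printoptions(precision=2,suppress=True,linewidth=200)
p,R=cur();s=env.state();print(s["t"],p,s["ft_force"],s["joints"],s["opening"])
print("turn",np.degrees(Ro.from_matrix(R.T@down()).as_rotvec()))
c=cam("wrist");cv2.imwrite("pics/w.png",c["color"][...,::-1])
for t in("blue_knee",): 
    for r in env.recognise("wrist",t)[:2]: print(r,pix2w(c,*r["location"]))
W=cloud(c);hsv=cv2.cvtColor(c["color"],cv2.COLOR_RGB2HSV).astype(int)
red=((hsv[...,0]<6)|(hsv[...,0]>174))&(hsv[...,1]>170)&(hsv[...,2]>90)&(W[...,2]>120)&(W[...,2]<180)
print(red.sum(),np.median(W[red],0),np.percentile(W[red],2,0),np.percentile(W[red],98,0),"case",w2c(np.median(W[red],0)))
E
```

```text
3.0 [505.98 221.98 500.38] [ 0.99 -0.56 -0.32] [ 0.29  0.24  1.4  -0.    1.5   1.65] 0.0011145269704069876
turn [ 0.01 -0.02  0.  ]
{'location': [268.7, 157.5], 'score': 0.96} [514.56 204.95 153.72]
164 [508.51 221.35 156.06] [499.96 209.59 149.02] [516.55 232.78 158.62] case [  3.92 -50.14 138.06]
```

View pics/w.png

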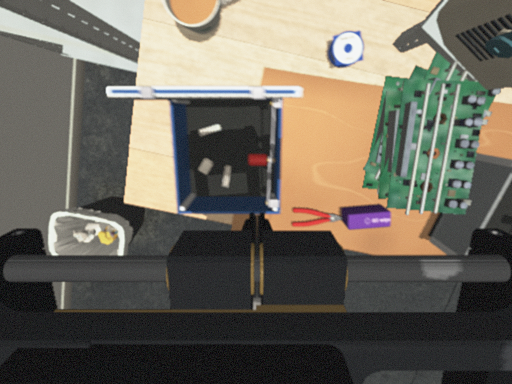

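The wrist view confirms the pose: roller at (258,159), lid edge straight along row 92, gripper's long side along y. Now I plan the push with a slight back tilt.

```bash
python3 - <<'E'
from h import *
np.set_printoptions(precision=1,suppress=True,linewidth=200)
p,R=cur();c=cam("wrist");cp=np.linalg.inv(c["world_to_cam"])[:3,3];print("camera in tool",R.T@(cp-p))
T=down(10)
for z in (175,165,130):
    q=c2w([4,-50,z-18])-77.6*T[:,2]; d=T.T@(q-p); print(z,q,"tool shift from prev",d); p=q
E
```

```text
camera in tool [ 71.1  -0.  -92.5]
175 [495.4 218.6 251.4] tool shift from prev [-54.6   2.7 242.2]
165 [495.4 218.6 241.4] tool shift from prev [-1.7 -0.   9.8]
130 [495.4 218.6 206.4] tool shift from prev [-6.1 -0.  34.5]
```

```bash
python3 - <<'E'
from h import *
np.set_printoptions(precision=1,suppress=True,linewidth=200)
p,R=cur();T=down(20)
for z in (178,165,130):
    q=c2w([4,-50,z-18])-77.6*T[:,2]; d=T.T@(q-p); print(z,q,"shift",d, "in down",down().T@(q-p)); p=q
E
```

```text
178 [482.6 215.8 250.9] shift [-107.8    1.   225.4] in down [-24.2   1.  248.6]
165 [482.6 215.8 237.9] shift [-4.4 -0.  12.2] in down [ 0. -0. 13.]
130 [482.6 215.8 202.9] shift [-12.   -0.   32.9] in down [ 0. -0. 35.]
```

Emit:
jog_arm --pt "0 10 0 -24 1 0 0" --pt "0 10 0 0 0 0 0" --pt "0 0 0 -17 0 45 0" --pt "0 0 0 -17 0 46.6 0" --pt "0 0 0 -17 0 46.6 0" --pt "0 0 0 -17 0 46.6 0" --pt "0 0 0 -17 0 46.6 0" --pt "0 0 0 0 0 0 0"

```text
t: 4.15
eef_pos: [481.2, 212.7, 251.5]
tcp_rot: [3.141, -0.343, 0.214]
ft_force: [0.1, 0.2, 0.6]
opening: 0.002
grip_force: 0.0
```

```bash
python3 - <<'E'
from h import *
np.set_printoptions(precision=1,suppress=True,linewidth=200)
p,R=cur();s=env.state();print(p,s["ft_force"],"tip case",w2c(p+77.6*R[:,2]))
T=down(20);print("turn",np.degrees(Ro.from_matrix(R.T@T).as_rotvec()))
for z in (165,130):
    q=c2w([4,-50,z-18])-77.6*T[:,2];print(z,R.T@(q-p))
E
```

```text
[481.2 212.7 251.5] [0.1 0.2 0.6] tip case [  1.5 -52.8 160.4]
turn [ 0.1  0.3 -0. ]
165 [-2.7 -2.8 13.5]
130 [-14.5  -2.8  46.4]
```

Emit:
jog_arm --pt "0 0 0 -1 -3 9 0" --pt "0 0 0 -1.5 0 4.5 0" --pt "0 0 0 -1.5 0 4.2 0" --pt "0 0 0 -1.5 0 4.2 0" --pt "0 0 0 -1.5 0 4.2 0" --pt "0 0 0 -1.5 0 4.2 0" --pt "0 0 0 -1.5 0 4.2 0"

```text
t: 5.03
eef_pos: [483.9, 217.4, 217.6]
tcp_rot: [3.142, -0.349, 0.215]
ft_force: [-0.1, -0.5, 2.0]
opening: 0.003
grip_force: 0.5
```

Emit:
jog_arm --pt "0 0 0 -1.5 0 4.2 0" --pt "0 0 0 -1.5 0 4 0" --pt "0 0 0 -1.5 0 4 0" --pt "0 0 0 0 0 0 0"

```text
t: 5.52
eef_pos: [483.5, 217.3, 204.4]
tcp_rot: [3.141, -0.348, 0.215]
ft_force: [0.1, -0.3, 0.2]
opening: 0.007
grip_force: 0.0
```

```bash
python3 - <<'E'
from h import *
np.set_printoptions(precision=1,suppress=True,linewidth=200)
p,R=cur();s=env.state();print(s["t"],p,s["ft_force"],"tip case",w2c(p+77.6*R[:,2]))
c=cam("side");cv2.imwrite("pics/s2.png",cv2.resize(c["color"][150:350,180:380],(600,600))[...,::-1])
W=cloud(c);hsv=cv2.cvtColor(c["color"],cv2.COLOR_RGB2HSV).astype(int)
near=(W[...,0]>300)&(W[...,0]<750)&(W[...,1]>50)&(W[...,1]<450)
red=near&((hsv[...,0]<6)|(hsv[...,0]>174))&(hsv[...,1]>170)&(hsv[...,2]>90)&(W[...,2]>60)
print(red.sum(),w2c(np.median(W[red],0)))
E
```

```text
5.525 [483.5 217.3 204.4] [ 0.1 -0.3  0.2] tip case [  5.1 -48.8 113.4]
61 [ 15.4 -41.8 110.2]
```

View pics/s2.png

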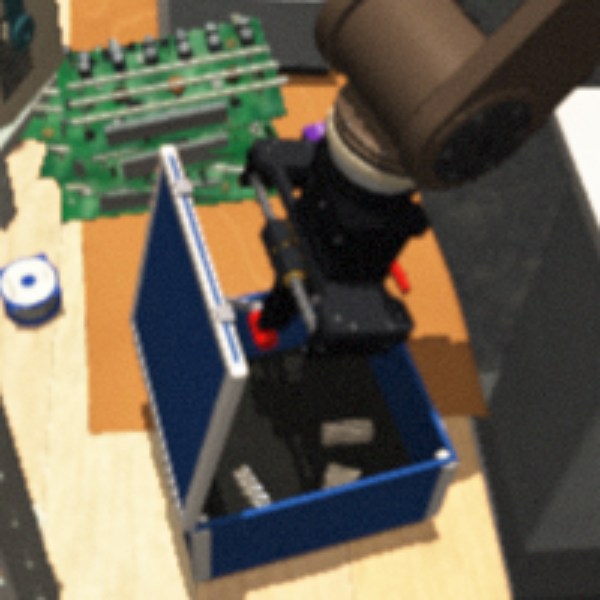

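The view shows the knee folded (red roller at about 262,328, under the fingertips) and the lid tipped slightly forward. Now I lift off, go over the lid and work out the closing arc.

Emit:
jog_arm --pt "0 0 0 10 0 -27 0" --pt "0 0 0 19.6 0 -54 0" --pt "0 0 0 19.6 0 -54 0" --pt "0 0 0 19.6 0 -54 0" --pt "0 0 0 19.6 0 -54 0" --pt "0 0 0 10 0 -27 0" --pt "0 -10 0 0 0 0 0" --pt "0 -10 0 0 0 0 0" --pt "0 0 0 0 0 0 0"

```text
t: 6.7
eef_pos: [484.9, 217.5, 491.2]
tcp_rot: [3.141, 0.001, 0.214]
ft_force: [1.0, -0.3, -0.2]
opening: 0.006
grip_force: 0.0
```

```bash
python3 - <<'E'
from h import *
np.set_printoptions(precision=1,suppress=True,linewidth=200)
p,R=cur();s=env.state();print(s["t"],p,s["ft_force"],"tip case",w2c(p+77.6*R[:,2]))
print("turn",np.degrees(Ro.from_matrix(R.T@down()).as_rotvec()))
c=cam("wrist");W=cloud(c);V=(W-C)@RC
m=(V[...,2]>150)&(V[...,2]<320)&(abs(V[...,1])<95)&(V[...,0]>0)&(V[...,0]<130)
L=V[m];print("lid top pts",len(L),np.percentile(L,[2,50,98],axis=0))
h=L[L[:,2]>np.percentile(L[:,2],95)-6];print("edge",np.percentile(h,[5,50,95],axis=0))
r=175;prev=None
for f in np.r_[1.40,np.arange(1.3,-.01,-.1)]:
    q=np.array([100-r*np.cos(f)+8*np.sin(f)+10,100+r*np.sin(f)+8*np.cos(f)])
    print(round(f,2),"tip centre",q,"" if prev is None else q-prev);prev=q
E
```

```text
6.7 [484.9 217.5 491.2] [ 1.  -0.3 -0.2] tip case [-20.1 -48.8 395.6]
turn [ 0.  0. -0.]
lid top pts 4030 [[ 66.2 -87.6 165.9]
 [ 73.8  -2.7 296.9]
 [ 98.3  83.8 302. ]]
edge [[ 67.1 -82.6 296.2]
 [ 71.4  -2.8 297.8]
 [ 76.3  78.5 301.7]]
1.4 tip centre [ 88.1 273.8] 
1.3 tip centre [ 70.9 270.8] [-17.2  -3.1]
1.2 tip centre [ 54. 266.] [-16.9  -4.8]
1.1 tip centre [ 37.8 259.6] [-16.3  -6.4]
1.0 tip centre [ 22.2 251.6] [-15.6  -8. ]
0.9 tip centre [  7.5 242.1] [-14.7  -9.5]
0.8 tip centre [ -6.2 231.1] [-13.7 -10.9]
0.7 tip centre [-18.7 218.9] [-12.5 -12.3]
0.6 tip centre [-29.9 205.4] [-11.2 -13.4]
0.5 tip centre [-39.7 190.9] [ -9.8 -14.5]
0.4 tip centre [-48.1 175.5] [ -8.3 -15.4]
0.3 tip centre [-54.8 159.4] [ -6.7 -16.2]
0.2 tip centre [-59.9 142.6] [ -5.1 -16.8]
0.1 tip centre [-63.3 125.4] [ -3.4 -17.2]
-0.0 tip centre [-65. 108.] [ -1.7 -17.4]
```

Emit:
jog_arm --pt "0 0 0 48.5 -16 0 0" --pt "0 0 0 48.5 -16 0 0" --pt "0 0 0 48 -17 0 0" --pt "0 0 0 0 0 40 0" --pt "0 0 0 0 0 40 0" --pt "0 0 0 0 0 41 0" --pt "0 0 0 0 0 0 0"

```text
t: 7.62
eef_pos: [614.3, 296.0, 369.0]
tcp_rot: [3.141, 0.002, 0.215]
ft_force: [-1.3, -0.1, -0.1]
opening: 0.005
grip_force: 0.0
```

```bash
python3 - <<'E'
from h import *
np.set_printoptions(precision=1,suppress=True,linewidth=200)
p,R=cur();s=env.state();print(s["t"],p,s["ft_force"],"tip case",w2c(p+77.6*R[:,2]),s["joints"])
E
```

```text
7.625 [614.3 296.  369. ] [-1.3 -0.1 -0.1] tip case [123.    0.2 273.4] [ 0.4  0.5  1.3 -0.   1.3  1.7]
```

Emit:
jog_arm --pt "0 0 0 -17 0 0 0" --pt "0 0 0 -10 0 0 0" --pt "0 0 0 -8 0 0 0" --pt "0 0 0 -8.6 0 1.5 0" --pt "0 0 0 -8.6 0 1.5 0" --pt "0 0 0 -8.5 0 2.4 0" --pt "0 0 0 -8.5 0 2.4 0" --pt "0 0 0 -8.2 0 3.2 0" --pt "0 0 0 -8.2 0 3.2 0"

```text
t: 8.75
eef_pos: [530.9, 277.8, 356.6]
tcp_rot: [3.141, 0.0, 0.215]
ft_force: [0.2, 0.3, -0.8]
opening: 0.004
grip_force: 0.4
```

```bash
python3 - <<'E'
from h import *
np.set_printoptions(precision=1,suppress=True,linewidth=200)
p,R=cur();s=env.state();print(s["t"],s["ft_force"],"tip case",w2c(p+77.6*R[:,2]))
c=cam("scene");cv2.imwrite("pics/c2.png",cv2.resize(c["color"][100:360,80:340],(600,600))[...,::-1])
E
```

```text
8.75 [ 0.2  0.3 -0.8] tip case [ 37.8   0.3 261. ]
```

View pics/c2.png

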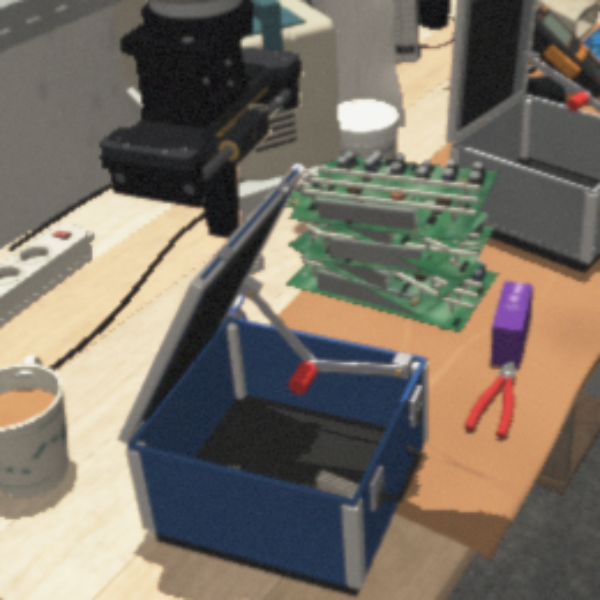

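The crop shows the lid leaning forward under the fingers, with the knee (302,378) folding freely and the grey lid upright. I continue along the arc.

Emit:
jog_arm --pt "0 0 0 -7.8 0 4 0" --pt "0 0 0 -7.8 0 4 0" --pt "0 0 0 -7.4 0 4.8 0" --pt "0 0 0 -7.4 0 4.8 0" --pt "0 0 0 -6.8 0 5.5 0" --pt "0 0 0 -6.8 0 5.5 0" --pt "0 0 0 -6.2 0 6.1 0" --pt "0 0 0 -6.2 0 6.1 0" --pt "0 0 0 -5.6 0 6.7 0" --pt "0 0 0 -5.6 0 6.7 0"

```text
t: 10.05
eef_pos: [465.1, 263.5, 302.3]
tcp_rot: [3.141, 0.0, 0.214]
ft_force: [-0.8, 0.4, 0.1]
opening: 0.005
grip_force: 0.2
```

Emit:
jog_arm --pt "0 0 0 -4.9 0 7.2 0" --pt "0 0 0 -4.9 0 7.2 0" --pt "0 0 0 -4.2 0 7.7 0" --pt "0 0 0 -4.2 0 7.7 0" --pt "0 0 0 -3.3 0 8.1 0" --pt "0 0 0 -3.3 0 8.1 0" --pt "0 0 0 -2.5 0 8.4 0" --pt "0 0 0 -2.5 0 8.4 0"

```text
t: 11.05
eef_pos: [436.2, 257.2, 239.4]
tcp_rot: [3.142, 0.0, 0.214]
ft_force: [-0.0, 0.3, 0.2]
opening: 0.003
grip_force: 0.0
```

```bash
python3 - <<'E'
from h import *
np.set_printoptions(precision=1,suppress=True,linewidth=200)
p,R=cur();s=env.state();print(s["t"],s["ft_force"],"tip case",w2c(p+77.6*R[:,2]))
E
```

```text
11.05 [-0.   0.3  0.2] tip case [-59.1   0.2 143.8]
```

Emit:
jog_arm --pt "0 0 0 -2 0 8 0" --pt "0 0 0 -1.5 0 8 0" --pt "0 0 0 -1 0 7 0" --pt "0 0 0 -1 0 5 0" --pt "0 0 0 0 0 4 0" --pt "0 0 0 0 0 2 0" --pt "0 0 0 0 0 0 0"

```text
t: 11.92
eef_pos: [431.0, 256.0, 206.0]
tcp_rot: [3.141, 0.0, 0.214]
ft_force: [0.7, 0.2, -0.9]
opening: 0.003
grip_force: 0.0
```

```bash
python3 - <<'E'
from h import *
np.set_printoptions(precision=1,suppress=True,linewidth=200)
p,R=cur();s=env.state();print(s["t"],s["ft_force"],"tip case",w2c(p+77.6*R[:,2]))
for n in("scene","side"):
    c=cam(n);V=(cloud(c)-C)@RC
    for x in(-80,-40,0,40,80):
        m=(abs(V[...,0]-x)<8)&(V[...,1]>30)&(V[...,1]<80)&(V[...,2]>20)&(V[...,2]<170);print(n,x,m.sum(),np.median(V[m][:,2]) if m.any() else None)
    if n=="scene":cv2.imwrite("pics/c3.png",cv2.resize(c["color"][100:360,80:340],(600,600))[...,::-1])
E
```

```text
11.925 [ 0.7  0.2 -0.9] tip case [-64.4   0.3 110.4]
scene -80 178 107.78740102545078
scene -40 167 107.66095865366754
scene 0 167 107.91283346124465
scene 40 162 107.76093692619014
scene 80 149 107.72934819695126
side -80 109 107.55203691568329
side -40 153 107.80905043474957
side 0 153 107.84655206651917
side 40 163 107.81756662592863
side 80 167 107.56960379392103
```

View pics/c3.png

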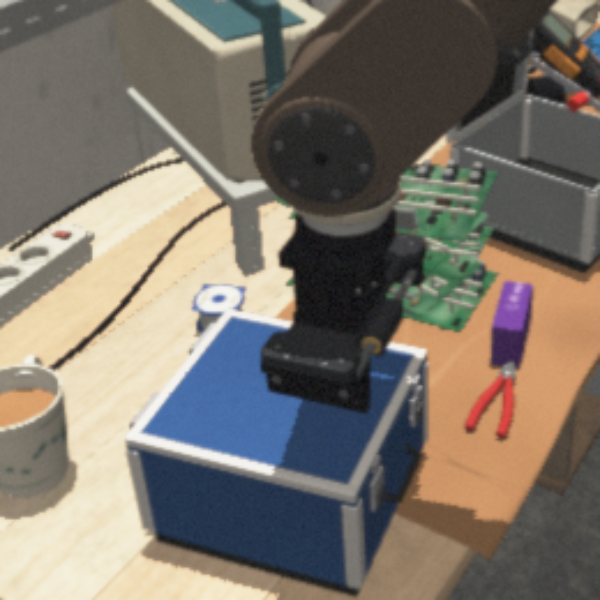

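The crop shows the blue lid lying flat on the rim (depth gives 107.7 mm across its whole length), so it is shut. I retreat upward.

Emit:
jog_arm --pt "0 0 0 0 0 -15 0" --pt "0 0 0 0 0 -45 0" --pt "0 0 0 0 0 -55 0" --pt "0 0 0 0 0 -55 0" --pt "0 0 0 0 0 -30 0" --pt "0 0 0 0 0 0 0" --pt "0 0 0 0 0 0 0"

```text
t: 12.9
eef_pos: [430.5, 255.8, 405.7]
tcp_rot: [3.141, 0.001, 0.214]
ft_force: [-0.3, 0.4, 0.3]
opening: 0.002
grip_force: 0.0
```

```bash
python3 - <<'E'
from h import *
c=cam("side");V=(cloud(c)-C)@RC
for x in(-80,80):
    m=(abs(V[...,0]-x)<8)&(abs(V[...,1])<80)&(V[...,2]>20)&(V[...,2]<170);print(x,np.median(V[m][:,2]))
W=cloud(c);g=W[(W[...,1]<-120)&(W[...,1]>-400)&(W[...,0]>540)&(W[...,0]<620)&(W[...,2]>280)&(W[...,2]<345)];print("grey lid",len(g),np.median(g,0))
W=np.load("side0.npz")["W"];g=W[(W[...,1]<-120)&(W[...,1]>-400)&(W[...,0]>540)&(W[...,0]<620)&(W[...,2]>280)&(W[...,2]<345)];print("before",len(g),np.median(g,0))
print(env.state()["ft_force"],env.job_done())
E
```

```text
-80 107.29777443413718
80 107.45612801690709
grey lid 198 [ 574.70854699 -258.40871479  317.32161342]
before 200 [ 574.80246309 -258.45558846  318.0267522 ]
the job is handed in; nothing more can be done
[0.04823967 0.58608485 0.556854  ] None
```

The job is handed in: I broke the blue stay, lowered the blue lid gently until it was fully shut, and moved the arm clear; the grey lid is still propped open.

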